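# Strip the change-gear stack off its stud

### The job

The threading job is done: strip the change-gear stack off the stud of the lathe's gear arm. Put the brass collar in the round steel parts dish and the worn ball bearing in the red scrap tray, and seat each gear fully down on the wooden storage post whose felt pad is its own size (big steel gear on the big pad, small brown gear on the small pad). Leave the amber oil bottle standing where it is.

Things in the scene. Friction and masses are not known exactly. Their poses are not given: they have to be found in the camera images.
- gear_arm: grey lathe gear arm lying flat, fixed: 20 mm high, 56 mm wide, runs along its -x to 106 mm; origin at z = 0 under the axis of its upright steel stud. Stud 12 mm thick, chamfered top 74 mm above the origin, shoulder (28 mm across) at 24 mm carries the stack: big gear, small gear, bearing, collar on top, all loose, each 12 mm thick with a 16 mm bore
- collar: plain brass shaft collar, 24 mm across, 12 mm thick, top of the stack, its set screw already slack; origin at the centre of its underside, z axis along the bore
- bearing: worn ball bearing, steel rings with black seals, 33 mm across, 12 mm thick, under the collar; origin at the centre of its underside, z axis along the bore
- small_gear: small brown toothed gear with a brass hub, 43 mm across the teeth, 12 mm thick, under the bearing; origin at the centre of its underside, z axis along the bore
- big_gear: big bright steel toothed gear, 62 mm across the teeth, 12 mm thick, at the bottom of the stack; origin at the centre of its underside, z axis along the bore
- parts_dish: round open pressed-steel parts dish, 117 mm across the lip, 25 mm high, it does not move; inner floor 6 mm above the origin, flat for 45 mm round it, then a sloping rim; origin at the centre of its underside at z = 0
- scrap_tray: open red scrap tray, 90 mm (its x) by 124 mm (its y), 30 mm high over its rolled lip, walls 3 mm, inner floor 3 mm above the origin, it does not move; origin at the centre of its underside at z = 0
- small_post: storage post for the small gear, fixed: square wooden base 70 mm, 18 mm high, on it a green felt pad 42 mm across and 8 mm high (its top, the seat, 26 mm above the origin), in its middle an upright round-tipped dowel 10 mm thick, tip 53 mm above the origin; origin at the centre of its underside at z = 0
- big_post: storage post for the big gear, it does not move: as the small one, but base 86 mm square and green felt pad 61 mm across; seat 26 mm and dowel tip 53 mm above the origin; origin at the centre of its underside at z = 0
- oil_bottle_amber: amber oil bottle with a black cap, 26 mm across, 80 mm tall, standing loose near the arm: a bystander; origin at the centre of its underside

How it is judged:
By the outcome, as a careful person would: the job done as asked, in the order asked, and still so for the second after the job is handed in, with the robot touching nothing.
It also fails if it takes over 125 s, if anything falls off the work surface, if the arm or the gripper's body presses on something with over 40 N, if the wrist force passes 120 N, or if a joint passes its speed limit or range.

### The arm

A 6-joint arm with a two-finger parallel gripper is mounted at the origin on a cart in front of the work surface, level with it; the furniture and walls round the work are solid. World frame = base frame: x ahead of the robot, y to its left, z up, the work surface at z = 0. Lengths are in m, angles in rad, forces in N, time in s.
With the tool pointing down it reaches from about 0.35 to 1 m from the base axis. Payload 7.1 kg.
Tool frame: the origin (TCP) lies between the finger pads; the fingertips stand 22 mm ahead of it and the grasp point (between the pads) lies 3 mm ahead of it; z points along the fingers, y is the line along which they close (so a half turn about z gives the same grasp; the last joint's range is limited). The gripper opens to 85 mm and grips with 20 to 120 N. Pads are 22 mm wide; open, the fingers measure 114 mm over their backs; the gripper's body (76 mm by 85 mm) begins 54 mm behind the grasp point. The pads swing forward as they close: fully open they stand 13 mm farther back than shut.
Start: joints at [-1.303, 0.423, 1.63, -0, 1.089, -0.019], TCP at [0.177, -0.599, 0.253] pointing down, gripper open.
Joint ranges: [-3, 3], [-0.9, 2.11], [0.09, 2.58], [-1.31, 4.45], [0.11, 2.69], [-2.54, 2.54]. Speed limits (rad/s): [2.39, 2.39, 3.01, 3.14, 3.14, 3.14].

### API

Orientations are given as a rotation vector (axis times angle).
In Python, from rig import manip gives the robot as it stands. The module is installed in compiled form; this text tells all that it offers. Calls block until the motion is done:
- manip.move_to(position, orientation): joint-space move of the TCP to a pose.
- manip.servo_line(position, orientation=None, rate=0.15): straight line of the TCP; orientation=None keeps the orientation; rate is the mean speed in m/s.
- manip.set_joints(angles): joint-space move.
- manip.command_gripper(opening, f_grip=None): finger opening in m; f_grip is the grip in N (None keeps the last); returns when the fingers have stopped.
- manip.hold(seconds).
- manip.solve_ik(position, orientation): joint angles nearest the present ones, or None.
- manip.camera(name): name is "scene" or "top"; returns a dict with "image" (384x512x3 uint8, red, green, blue), "fx", "fy", "cx", "cy" (pixels), "cam_to_world" (4x4, takes a point from camera to world coordinates). Camera axes: x right, y down, z forward; pixel columns grow to the right and rows downward; lengths in m; the calibration is good to about 2 mm. A picture is of the moment at which its call begins. There is no depth.
A pose or a line that the arm cannot do raises manip.IKError and nothing moves.
- manip.sign_off(): hands the job in; it is judged then, once.
Readings, each from a call of its own:
- manip.get_time(): time.
- manip.get_joint_positions(): joint angles.
- manip.get_joint_vel(): joint speeds.
- manip.get_tau(): joint torques, N m.
- manip.get_position(): TCP position.
- manip.get_ee_rot(): TCP orientation.
- manip.get_contact_force(): force on the tool from outside, world axes, zero at the start.
- manip.get_torque(): the same for the moment, N m.
- manip.get_width(): finger opening in m.
- manip.get_grip_force(): force on a finger pad.
Only numpy, scipy, OpenCV 4.12 (cv2) and the standard library are available. Lean on these libraries where they do the work, as an engineer would, in place of code of your own. Each camera call takes 0.05 s, during which the arm holds its last target. There are 200 camera calls.

## Working session

There is one attempt and no reset: what is moved stays moved. The work goes in short steps, each a Python script; the robot and the scene stay as the last script left them, time stands still between calls to the robot, and variables do not carry over. Pictures are saved under pics/ and viewed, at most 14 in all, crops included, and the job is handed in when it is done.

```bash
mkdir -p pics; python3 - <<'E'
from rig import manip
import cv2,pickle
for n in("scene","top"):
    c=manip.camera(n);pickle.dump(c,open(f"{n}0.pkl","wb"))
    cv2.imwrite(f"pics/{n}0.png",cv2.resize(c["image"][:,:,::-1],(768,576),interpolation=cv2.INTER_CUBIC))
    print(n,c["fx"],c["fy"],c["cx"],c["cy"],c["cam_to_world"].round(4).tolist())
print(manip.get_position(),manip.get_ee_rot(),manip.get_time(),manip.get_width())
E
```

```text
scene 384.7721644374589 384.7721644374589 259.5641308794328 194.07352669427348 [[-0.5598, -0.3831, 0.7348, -0.1253], [-0.8284, 0.281, -0.4846, 0.5626], [-0.0208, -0.8799, -0.4746, 0.4733], [0.0, 0.0, 0.0, 1.0]]
top 423.05756453556154 423.05756453556154 258.72033575500177 193.04548093964704 [[0.0865, -0.9749, 0.205, 0.3469], [-0.9962, -0.085, 0.0164, 0.1408], [0.0015, -0.2057, -0.9786, 0.8965], [0.0, 0.0, 0.0, 1.0]]
[ 0.17670591 -0.59901477  0.25260813] [-3.10796991e+00 -4.48702203e-01  2.33985944e-04] 0.1 0.08498142796412149
```

View pics/scene0.png

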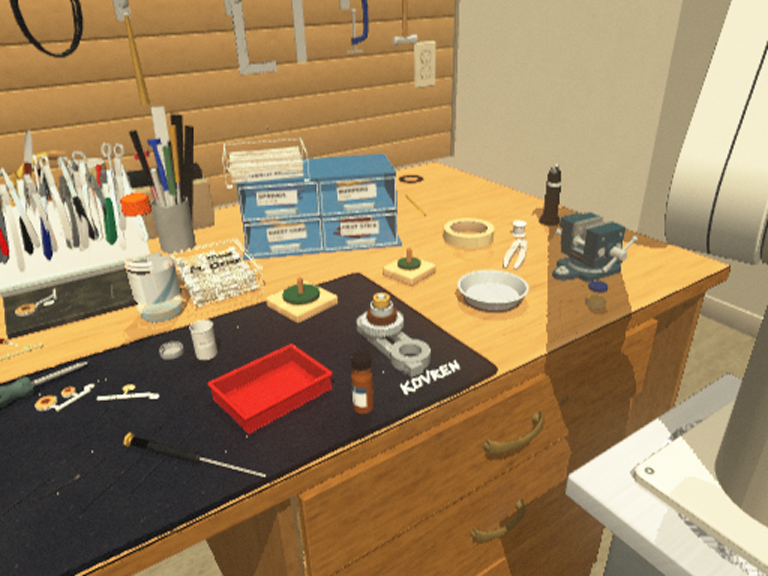

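View pics/top0.png

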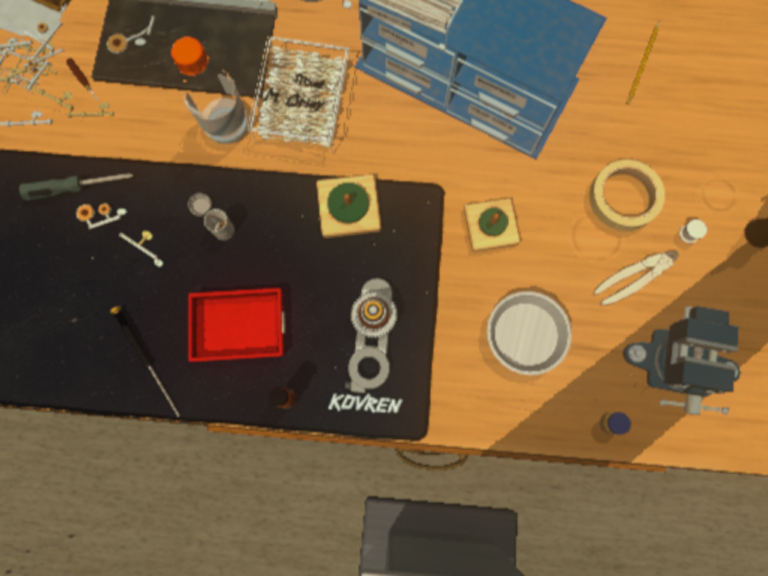

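The scene view (768 px scale) shows the stack at (380,310), posts at (302,292) and (409,265), dish at (492,290), tray at (270,387) and bottle at (362,385). In the top view they are at stack (373,310), big post (348,202), small post (493,222), dish (530,332), tray (236,324) and bottle (285,398). Next, enlarged crops.

```bash
cat > h.py <<'E'
import numpy as np,cv2,pickle
from scipy.optimize import least_squares
def load(n): return pickle.load(open(n,"rb"))
def crop(c,u0,v0,w,h,s,name=None):
    im=cv2.resize(c["image"][v0:v0+h,u0:u0+w,::-1],None,fx=s,fy=s,interpolation=cv2.INTER_CUBIC)
    for i in range(0,w,10): cv2.putText(im,str(u0+i),(i*s,8),0,.3,(255,255,0),1); cv2.line(im,(i*s,10),(i*s,14),(255,255,0),1)
    for i in range(10,h,10): cv2.putText(im,str(v0+i),(0,i*s+3),0,.3,(255,255,0),1); cv2.line(im,(18,i*s),(22,i*s),(255,255,0),1)
    if name: cv2.imwrite(name,im)
    return im
def ray(c,u,v):
    T=c["cam_to_world"]; d=T[:3,:3]@[(u-c["cx"])/c["fx"],(v-c["cy"])/c["fy"],1]
    return T[:3,3],d
def atz(c,u,v,z):
    o,d=ray(c,u,v); return o+d*(z-o[2])/d[2]
def proj(c,p):
    T=c["cam_to_world"]; q=T[:3,:3].T@(np.asarray(p)-T[:3,3]); return np.array([c["fx"]*q[0]/q[2]+c["cx"],c["fy"]*q[1]/q[2]+c["cy"]])
def tri(c1,p1,c2,p2):
    A=[];b=[]
    for c,p in((c1,p1),(c2,p2)):
        o,d=ray(c,*p);d=d/np.linalg.norm(d);M=np.eye(3)-np.outer(d,d);A.append(M);b.append(M@o)
    x=np.linalg.lstsq(np.vstack(A),np.hstack(b),rcond=None)[0]
    return x
E
python3 - <<'E'
from h import *
t=load("top0.pkl");s=load("scene0.pkl")
a=crop(t,200,110,100,85,8);b=crop(t,300,125,90,70,8)
# top: two pics side-by-side limited 800x600
im1=np.zeros((600,800,3),np.uint8)
def put(im,a,x,y): im[y:y+a.shape[0],x:x+a.shape[1]]=a
put(im1,crop(t,225,180,50,74,8),0,0);put(im1,crop(t,205,110,50,48,7),410,0);put(im1,crop(t,305,128,45,37,7),410,340)
cv2.imwrite("pics/t1.png",im1)
im2=np.zeros((600,800,3),np.uint8)
put(im2,crop(s,230,190,60,60,7),0,0);put(im2,crop(s,175,180,52,36,7),430,0);put(im2,crop(s,252,160,42,32,7),430,260)
cv2.imwrite("pics/s1.png",im2)
E
```

```text
(no output)
```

View pics/t1.png

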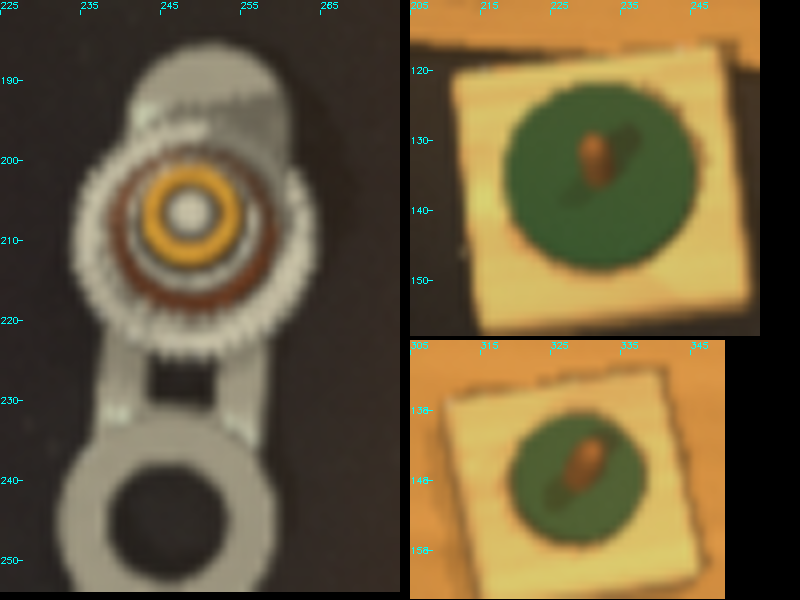

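View pics/s1.png

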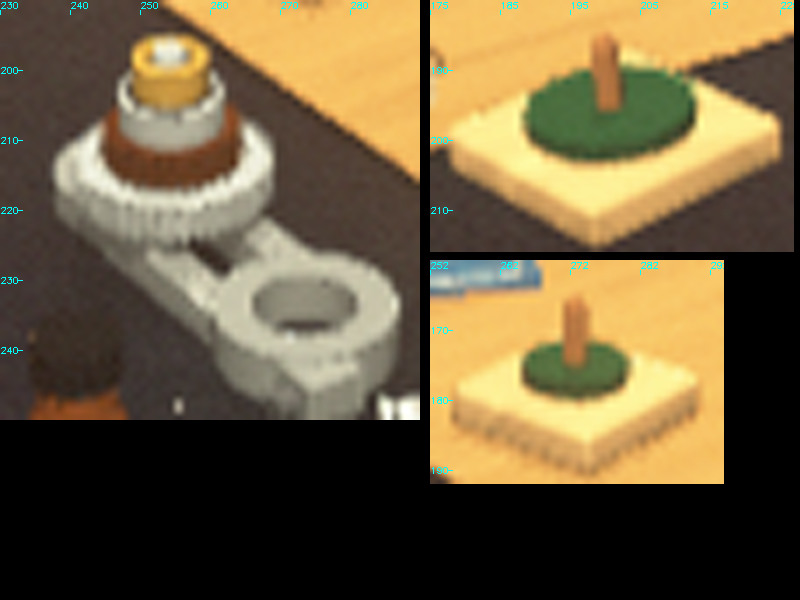

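Top crop: collar centre about (248.4,206.4), big pad centre (231.8,134.7) with dowel tip (230.6,129.1), and small pad centre (328.6,147.4) with dowel tip (331,142.3). Scene crop: collar top (253.9,197.7), big pad (200.4,195.1) with tip (199.7,184.6), and small pad (272.4,174.7) with tip (272.3,165). The arm runs towards the robot, and the bottle is off its +y side.

```bash
python3 - <<'E'
from h import *
t=load("top0.pkl");s=load("scene0.pkl")
P=dict(collar_top=((248.4,206.4),(253.9,197.7),.072),stud_top=((248.3,206.1),(254.1,197.1),.074),
 bigpad=((231.8,134.7),(200.4,195.1),.026),bigtip=((230.6,129.3),(199.7,184.8),.052),
 smallpad=((328.6,147.4),(272.4,174.7),.026),smalltip=((331,142.3),(272.3,165.2),.052),
 dish_lip=((529.5/1.5-.17,332/1.5-.17),(492.5/1.5-.17,287/1.5-.17),.025))
for n,(a,b,z) in P.items():
    x=tri(t,a,s,b); print(n,x.round(4),"z",z,"rep",(proj(t,x)-a).round(1),(proj(s,x)-b).round(1),"top@z",atz(t,*a,z).round(4)[:2],"scene@z",atz(s,*b,z).round(4)[:2])
# segmentation refinement
for n,c in(("t",t),("s",s)):
    hsv=cv2.cvtColor(c["image"],cv2.COLOR_RGB2HSV)
    for nm,lo,hi in(("green",(40,70,40),(85,255,255)),("red",(0,220,120),(4,255,255))):
        m=cv2.inRange(hsv,lo,hi); k,_,st,ce=cv2.connectedComponentsWithStats(m)
        for i in range(1,k):
            if st[i,4]>150: print(n,nm,st[i],ce[i].round(1))
for u,v in((192,293),(281,288),(283,355),(190,361)): print("tray corner",atz(t,u/1.5-.17,v/1.5-.17,.03).round(3))
for u,v in((209,386),(290,347),(332,378),(251,427-10)): print("tray corner s",atz(s,u/1.5-.17,v/1.5-.17,.03).round(3))
print("bottle base s",atz(s,362/1.5,408/1.5,0),"cap t",atz(t,278/1.5,393/1.5,.08))
# arm direction: ring centre at z=.02, ring px top crop (167,525)/8
print("ring",atz(t,225+167/8-.44,180+522/8-.44,.02))
E
```

```text
collar_top [0.4906 0.1721 0.0717] z 0.072 rep [0.2 0.2] [-0.3 -0. ] top@z [0.4909 0.1726] scene@z [0.4896 0.172 ]
stud_top [0.4907 0.172  0.0732] z 0.074 rep [0.4 0.4] [-0.5 -0.1] top@z [0.4912 0.1728] scene@z [0.4885 0.1721]
bigpad [0.6534 0.2245 0.0236] z 0.026 rep [0.1 0.1] [-0.2 -0. ] top@z [0.6528 0.2246] scene@z [0.6488 0.2261]
bigtip [0.6543 0.2244 0.052 ] z 0.052 rep [0.6 0.5] [-0.7 -0.1] top@z [0.6553 0.2258] scene@z [0.6526 0.2234]
smallpad [0.6429 0.0135 0.0234] z 0.026 rep [0.2 0.2] [-0.2 -0. ] top@z [0.6423 0.0143] scene@z [0.638  0.0164]
smalltip [0.6449 0.0127 0.0506] z 0.052 rep [0.3 0.3] [-0.4 -0. ] top@z [0.6451 0.0136] scene@z [0.6417 0.0139]
dish_lip [ 0.4873 -0.0458  0.0206] z 0.025 rep [0.2 0.2] [-0.2 -0. ] top@z [ 0.487  -0.0444] scene@z [ 0.481  -0.0403]
t green [219 123  26  25 459] [231.6 135.2]
t red [ 126  192   63   49 2582] [157.9 216.4]
s green [ 69 132   9  31 180] [ 72.9 147.7]
s green [189 190  24  13 207] [200.2 195.9]
tray corner [0.5   0.427 0.03 ]
tray corner [0.518 0.305 0.03 ]
tray corner [0.425 0.291 0.03 ]
tray corner [0.406 0.416 0.03 ]
tray corner s [0.488 0.433 0.03 ]
tray corner s [0.508 0.312 0.03 ]
tray corner s [0.412 0.299 0.03 ]
tray corner s [0.402 0.412 0.03 ]
bottle base s [0.37121799 0.28059931 0.        ] cap t [0.3719557  0.28225314 0.08      ]
ring [0.41935185 0.17337223 0.02      ]
```

Two-view heights agree with the text to within 3 mm: collar top 71.7, pads 23.5, tips 51–52 mm. Now for the collar.

```bash
cat > r.py <<'E'
from rig import manip as m
import numpy as np
from h import *
STACK=np.array([.491,.172]);BIG=np.array([.654,.2247]);SMALL=np.array([.6437,.0135]);DISH=np.array([.487,-.045]);TRAY=np.array([.458,.361])
O=[np.pi,0,0]
def tip(w): # fingertip ahead of TCP at opening w
    return .022-.057*(.9945-np.sqrt(1-(-.1045+w/2/.057)**2))
def st(l): print(l,"t",round(m.get_time(),1),"p",m.get_position().round(4),"w",round(m.get_width(),4),"g",round(float(m.get_grip_force()),1),"F",np.round(m.get_contact_force(),1),flush=True)
def xyz(p,z): return [p[0],p[1],z]
def grab(w,wopen,zb,f,clear=.003):
    z=zb+clear+tip(w)
    m.command_gripper(wopen)
    m.move_to(xyz(STACK,.17),O); m.servo_line(xyz(STACK,z+.02),rate=.2); m.servo_line(xyz(STACK,z),rate=.05); st("down")
    m.command_gripper(w-.008,f); st("closed")
    return z
def snap(n):
    c=m.camera(n); return c
E
python3 - <<'E'
from r import *
for p in(STACK,BIG,SMALL,DISH,TRAY):
    for z in(.04,.2): 
        q=m.solve_ik(xyz(p,z),O); print(None if q is None else np.round(q,2))
z=grab(.024,.045,.060,40)
c=m.camera("scene");crop(c,200,150,110,90,7,"pics/s2.png")
c=m.camera("top");crop(c,200,150,100,80,7)
E
```

```text
[ 0.31  0.62  1.96 -0.    0.56  1.88]
[ 0.31  0.34  1.9  -0.    0.9   1.88]
[ 0.31  0.78  1.56 -0.    0.8   1.88]
[ 0.31  0.58  1.51 -0.    1.06  1.88]
[ 0.    0.73  1.68 -0.    0.73  1.57]
[ 0.    0.51  1.62 -0.    1.01  1.57]
[-0.12  0.6   2.03 -0.    0.52  1.45]
[-0.12  0.3   1.97 -0.    0.87  1.45]
[ 0.65  0.67  1.82 -0.    0.65  2.22]
[ 0.65  0.43  1.76 -0.    0.95  2.22]
down t 4.5 p [0.4909 0.172  0.0849] w 0.0452 g 0.0 F [ 0.3  0.1 -0.4]
closed t 4.9 p [0.4912 0.1721 0.0854] w 0.0214 g 39.1 F [-0.7  0.2  4.6]
```

View pics/s2.png

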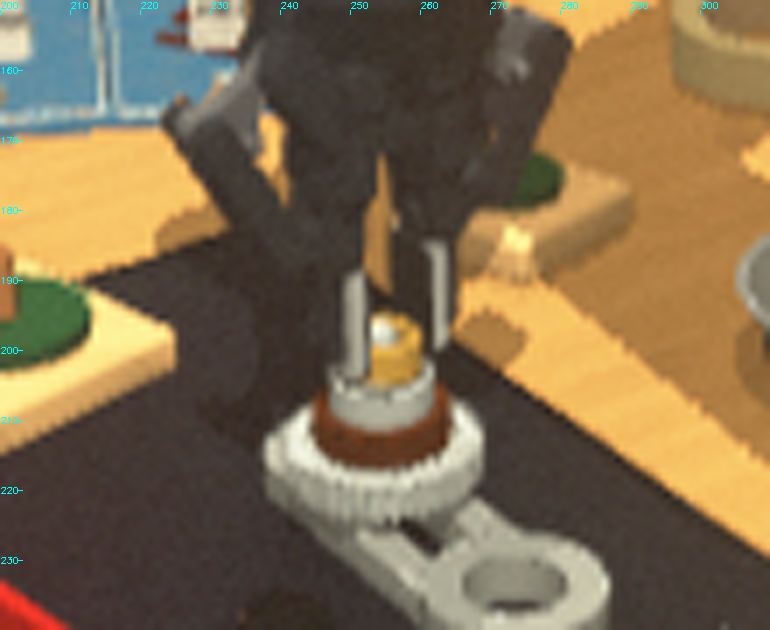

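The collar (257,200) sits between the pads, whose tips are at (250,203) and (262,199), close to the bearing top. Width and force are plausible, so I lift and check.

```bash
python3 - <<'E'
from r import *
m.servo_line(xyz(STACK,.125),rate=.1); st("lift")
c=m.camera("scene");a=crop(c,215,130,80,85,5)
c=m.camera("top");b=crop(c,210,165,80,85,5)
cv2.imwrite("pics/s3.png",np.hstack([a,b]))
E
```

```text
lift t 5.5 p [0.4909 0.172  0.125 ] w 0.0214 g 39.3 F [-0.3 -0.4  0.2]
```

View pics/s3.png

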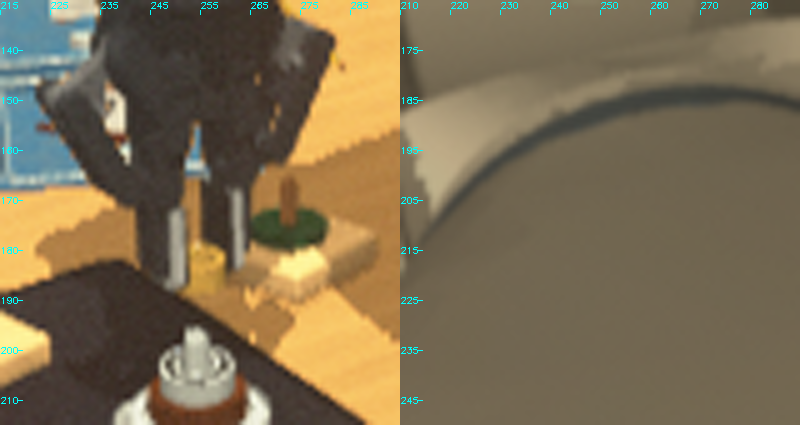

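The collar came off and is held at the tips, near (256,183). It looks offset along the pads, so I compute where it really is.

```bash
python3 - <<'E'
from r import *
s=load("scene0.pkl")
print(proj(s,[.491,.172,.1056]),proj(s,[.480,.172,.1056]),proj(s,[.475,.172,.1056]))
print(atz(s,256,183,.1056))
for y in(.161,.183):
  for x in(.480,.502):
    for z in(.103,.14): print(x,y,z,proj(s,[x,y,z]).round(1))
c=m.camera("scene");crop(c,235,155,45,45,13,"pics/s4.png")
E
```

```text
[253.11247731 183.58479108] [255.9781003  185.48522267] [257.29968155 186.36167249]
[0.4896576  0.16553289 0.1056    ]
0.48 0.161 0.103 [260.3 185.2]
0.48 0.161 0.14 [260.  169.3]
0.502 0.161 0.103 [254.6 181.4]
0.502 0.161 0.14 [254.1 165.8]
0.48 0.183 0.103 [251.6 188. ]
0.48 0.183 0.14 [251.1 172. ]
0.502 0.183 0.103 [246.  184.2]
0.502 0.183 0.14 [245.3 168.4]
```

View pics/s4.png

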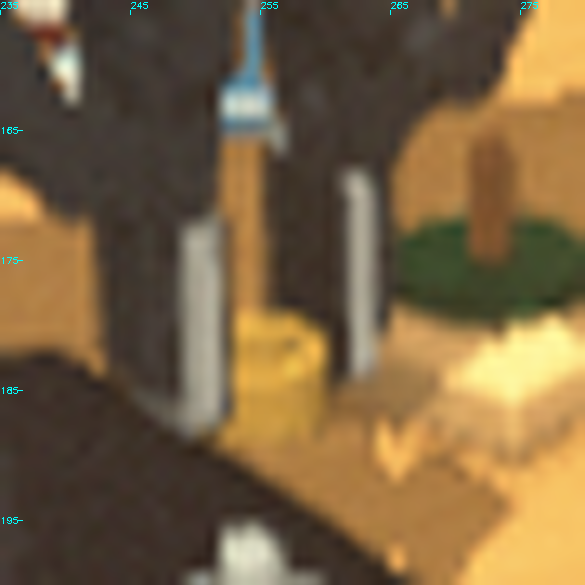

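The left pad simply hides part of the collar. Its right edge at u≈260 puts the centre about 254, within a few mm of the pad centre, so the grasp is good. Place it in the dish, then take the bearing.

```bash
cat >> r.py <<'E'
def place(p,ztcp,wopen,zt=.17,slow=.08):
    m.servo_line(xyz(m.get_position(),zt),rate=.2)
    m.move_to(xyz(p,zt),O)
    m.servo_line(xyz(p,ztcp+.02),rate=.2); m.servo_line(xyz(p,ztcp),rate=slow); st("at place")
    m.command_gripper(wopen); m.servo_line(xyz(p,zt),rate=.2); st("released")
E
python3 - <<'E'
from r import *
place(DISH,.0854-.060+.008,.05,.14)
grab(.033,.055,.048,40)
m.servo_line(xyz(STACK,.14),rate=.15); st("lift")
c=m.camera("scene");a=crop(c,215,130,130,100,5);cv2.imwrite("pics/s5.png",a)
E
```

```text
at place t 7.8 p [ 0.487  -0.045   0.0335] w 0.0209 g 39.3 F [-0.9  0.9  0.5]
released t 8.9 p [ 0.4865 -0.0449  0.1396] w 0.0498 g 0.0 F [0.3 0.1 0.2]
down t 11.1 p [0.4909 0.172  0.0722] w 0.0547 g 0.0 F [-0.4 -0.1  0.3]
closed t 11.4 p [0.4912 0.1721 0.0729] w 0.0308 g 39.2 F [-1.4  0.4  5. ]
lift t 12.0 p [0.4907 0.1719 0.1397] w 0.0309 g 40.1 F [ 0.2 -0.  -0.1]
```

View pics/s5.png

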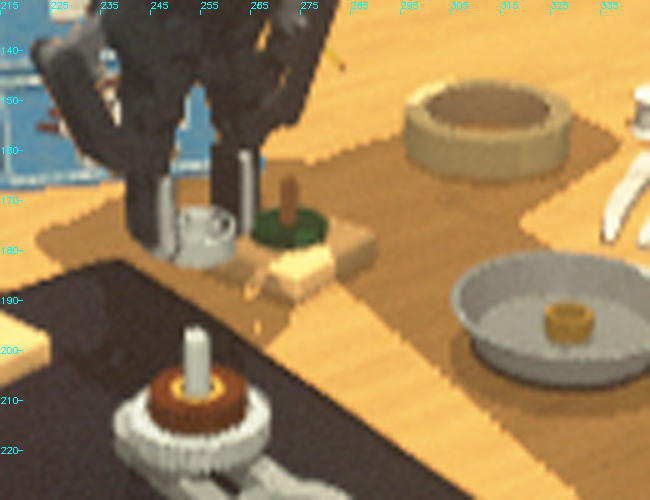

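The collar lies flat in the dish at (329,195), and the bearing is held clear of the stud. Bearing to the tray, then the small gear up and over its post.

```bash
python3 - <<'E'
from r import *
place(TRAY,.0249+.006,.055,.16)
grab(.043,.065,.036,50)
p=m.get_position(); print("off",p[2]-.036)
m.servo_line(xyz(STACK,.16),rate=.15); st("lift")
m.move_to(xyz(SMALL,.16),O)
m.servo_line(xyz(SMALL,p[2]-.036+.060),rate=.15); st("over post")
c=m.camera("scene");a=crop(c,235,130,70,70,7)
c=m.camera("top");b=crop(c,305,100,40,70,7)
cv2.imwrite("pics/s6.png",np.hstack([a,b]))
E
```

```text
at place t 14.2 p [0.4577 0.3609 0.0306] w 0.0307 g 40.1 F [-0.4 -0.2  0.6]
released t 15.3 p [0.4574 0.3606 0.1593] w 0.0549 g 0.0 F [-0.9 -0.4 -0.7]
down t 17.6 p [0.4909 0.1719 0.059 ] w 0.0649 g 0.0 F [-0.4 -0.3  0.2]
closed t 17.9 p [0.4912 0.172  0.0599] w 0.0408 g 49.5 F [-2.1 -1.9  7.4]
off 0.023901955195049403
lift t 18.7 p [0.4905 0.1718 0.1594] w 0.0408 g 50.8 F [ 0.3  0.2 -0.1]
over post t 20.3 p [0.6439 0.0141 0.0844] w 0.0406 g 50.8 F [ 0.7  0.4 -0.2]
```

View pics/s6.png

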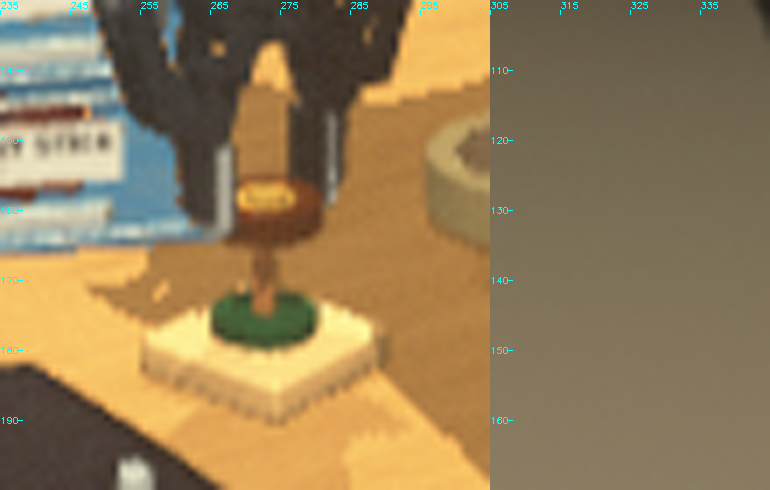

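The hub centre of the held gear is at (272.6,157.8). The dowel axis extrapolated to that height is (272.3,157.7), so they align within 1 mm. Lower in steps, watching the force.

```bash
cat >> r.py <<'E'
def seat(p,off,wopen):
    for zb in(.050,.045,.038,.031,.0265,.025,.0235):
        m.servo_line(xyz(p,off+zb),rate=.06); F=m.get_contact_force(); st(f"zb {zb}")
        if F[2]>8 or np.hypot(F[0],F[1])>8: return zb<.028
    return True
E
python3 - <<'E'
from r import *
if seat(SMALL,.0239,.06):
    m.command_gripper(.06); st("open"); m.servo_line(xyz(SMALL,.13),rate=.15)
c=m.camera("scene");crop(c,235,130,70,70,8,"pics/s7.png")
E
```

```text
zb 0.05 t 20.7 p [0.6434 0.0134 0.0735] w 0.0405 g 50.8 F [ 0.2 -0.2 -0.4]
zb 0.045 t 20.9 p [0.6434 0.0135 0.0685] w 0.0403 g 50.8 F [-0.  -0.3 -0.5]
zb 0.038 t 21.2 p [0.6433 0.0135 0.0613] w 0.0405 g 50.8 F [-0.   0.3 -0.9]
zb 0.031 t 21.5 p [0.6433 0.0135 0.0543] w 0.0405 g 50.8 F [ 0.1  0.3 -0.6]
zb 0.0265 t 21.7 p [0.6436 0.0135 0.0502] w 0.0404 g 50.8 F [-0.3  0.2 -0.5]
zb 0.025 t 22.0 p [0.6437 0.0135 0.05  ] w 0.0407 g 51.7 F [-2.8  0.2  8.6]
open t 22.3 p [0.6436 0.0135 0.0487] w 0.0599 g 0.0 F [-0.3  0.5 -0.4]
```

View pics/s7.png

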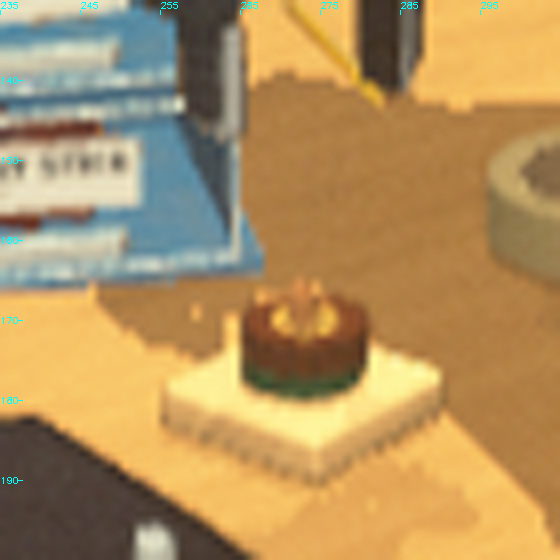

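The small gear sits flat on its pad at (273,174), with the dowel through its bore. Now the big gear, stopping above its post.

```bash
python3 - <<'E'
from r import *
grab(.062,.080,.024,60)
p=m.get_position(); off=p[2]-.024; print("off",off)
m.servo_line(xyz(STACK,.16),rate=.12); st("lift")
m.move_to(xyz(BIG,.16),O)
m.servo_line(xyz(BIG,off+.060),rate=.15); st("over post")
c=m.camera("scene");crop(c,165,130,95,85,7,"pics/s8.png")
E
```

```text
down t 25.5 p [0.4909 0.172  0.0434] w 0.08 g 0.0 F [ 0.5 -0.8  0.3]
closed t 25.9 p [0.4913 0.1721 0.0445] w 0.059 g 62.0 F [-2.9 -1.9  9.5]
off 0.020530055640608058
lift t 27.0 p [0.4905 0.1718 0.1593] w 0.059 g 65.0 F [-0.2 -0.1 -3. ]
over post t 28.4 p [0.6543 0.2248 0.0812] w 0.0589 g 65.0 F [ 0.6 -0.  -2.3]
```

View pics/s8.png

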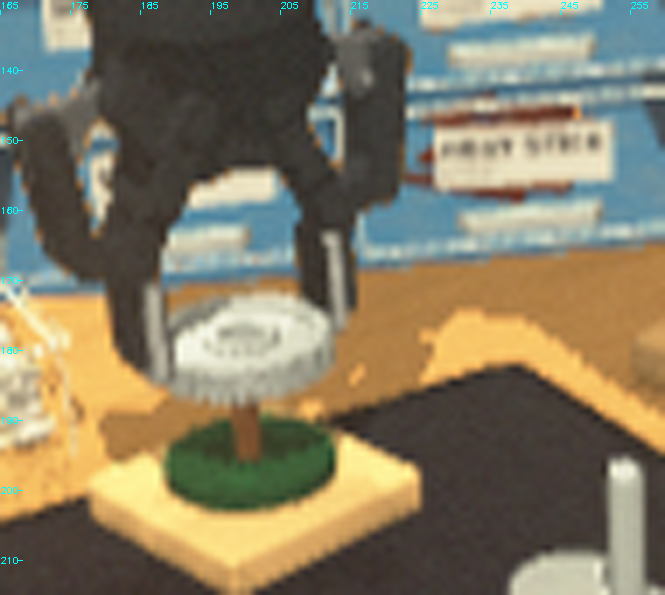

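The gear's top centre is about (199.9,177.5), against (199.3,176.5) expected for the dowel axis. It is possibly 1–2 mm short in x, so I shift +1 mm and lower with force checks.

```bash
python3 - <<'E'
from r import *
p=BIG+[.001,0]
if seat(p,.0205,.08):
    m.command_gripper(.08); st("open"); m.servo_line(xyz(p,.15),rate=.15)
    m.move_to([.45,.0,.30],O)
    c=m.camera("scene")
else: c=m.camera("scene")
crop(c,140,130,100,75,8,"pics/s9.png")
E
```

```text
zb 0.05 t 28.7 p [0.6548 0.2246 0.0702] w 0.0591 g 65.0 F [ 0.3 -0.5 -2.7]
zb 0.045 t 29.0 p [0.6547 0.2246 0.0651] w 0.0591 g 65.0 F [-0.5  0.1 -2. ]
zb 0.038 t 29.3 p [0.6546 0.2246 0.0578] w 0.0587 g 65.0 F [-0.4 -0.7 -2.4]
zb 0.031 t 29.5 p [0.6547 0.2246 0.0509] w 0.0586 g 65.0 F [-0.4  0.5 -2.1]
zb 0.0265 t 29.8 p [0.655  0.2247 0.0469] w 0.0587 g 65.0 F [ 0.1  0.9 -2.4]
zb 0.025 t 30.0 p [0.6551 0.2247 0.0467] w 0.0589 g 65.9 F [-2.9 -1.   7.2]
zb 0.0235 t 30.3 p [0.6551 0.2247 0.0466] w 0.0583 g 67.0 F [-7.6 -3.  16.6]
open t 30.6 p [0.655  0.2247 0.0438] w 0.08 g 0.0 F [-0.4 -0.   0.5]
```

View pics/s9.png

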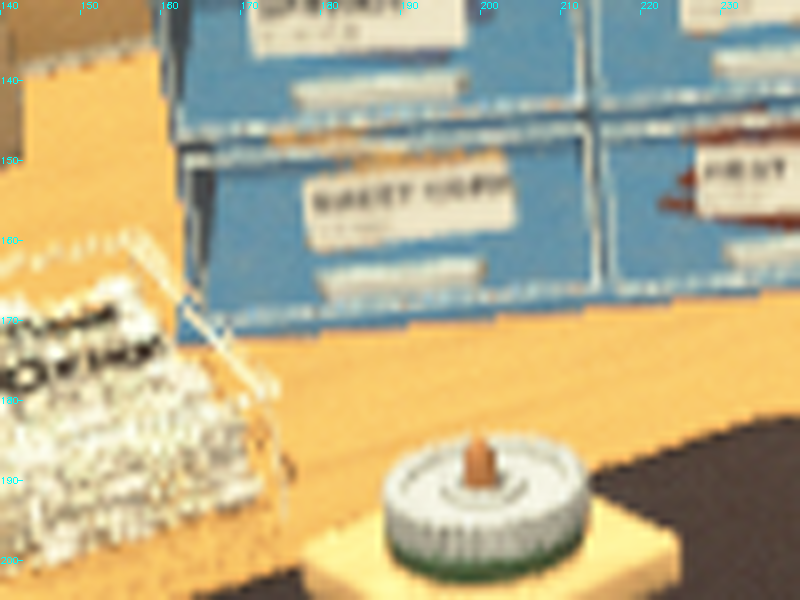

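The big gear is seated flat at (200,193) with the dowel through its bore. One last overall look at the tray, dish and bottle before handing in.

```bash
python3 - <<'E'
from r import *
c=m.camera("scene");crop(c,135,155,220,130,3,"pics/s10.png")
E
```

```text
(no output)
```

View pics/s10.png

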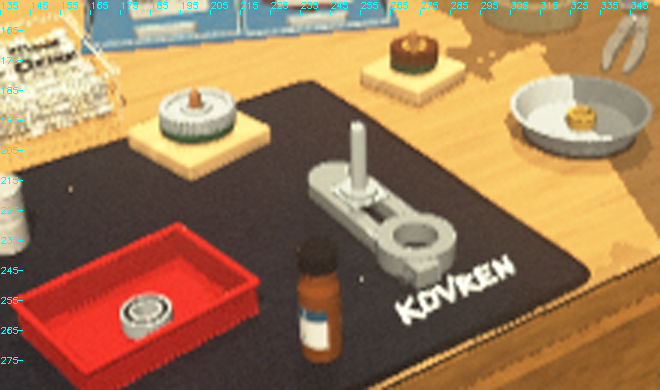

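The bearing is in the tray (184,260), the collar is in the dish (328,194), both gears are seated, the stud is bare, and the bottle stands at (241,255).

```bash
python3 -c "
from rig import manip as m
print(m.get_time(),m.sign_off())"
```

```text
the job is handed in; nothing more can be done
32.8583 None
```

The job is handed in at 32.9 s: the collar is in the parts dish, the bearing in the scrap tray, both gears are seated on their own posts, and the oil bottle is still standing in place.

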